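# Hang the check weight on the load cell's snap hook

### The job

Hang the steel check weight on the scale's snap hook: press its cross-bar in over the nose against the sprung gate until it passes, let it down into the bowl so the gate springs shut above it, then raise it lightly against the inside of the shut gate for a moment to be sure it holds, and leave it hanging in the bowl, still and free. How high the hook arm is clamped is not measured, so feel for it; the load cell is delicate: never load the scale with more than 15 N in any direction, and leave the brass knob weight and the vial where they stand.

Things in the scene. Friction and masses are not known exactly. Their poses are not given: they have to be found in the camera images.
- weight: Steel check weight, 0.4 to 0.6 kg, rigid, standing free: cylinder 46 mm across, 40 mm high, with a stirrup eye on top: two upright flat legs (14 mm wide along x, 5 mm thick, from 40 to 104 mm above the underside, outer faces at y = -21 and +21 mm: grip across these) joined by a round cross-bar along y. Origin: centre of the underside, z up. Alike if turned half round.
- eye_bar (a point): Middle of the weight's cross-bar, 94 mm above the underside. The bar is 6 mm in diameter, along y, 32 mm clear between the legs; 51 mm of open space below it, down to the cylinder: the hook's nose goes in there. Axes as the weight's.
- scale: The hanging-load scale's stand: base plate 12 mm thick (x -50 to 290 mm, 150 mm wide), round column (25 mm, at x = 175, 217 mm high), read-out behind it; fixed to the bench. A clamp on the column carries the hook arm (scale_arm): level load cell 26 mm wide from x = 20 to 150 mm, snap hook at its free end. Origin: on the bench right below the hook's seat. None of it may ever bear more than 15 N.
- hook_middle (a point): The hook's seat (centre of the cross-bar when it rests in the bowl) if the arm is clamped at middle height, 150 mm above the bench. The true seat is right here in x and y, but up to 8 mm higher or lower, differing each time. x points from the open throat in to the spine and cell, z up; the bar must lie along y, either way round.
- hook_nose (a point): Hook, in mm from the seat (x, z): 8 mm round steel in the plane y = 0, bowl inside from x = -10 (nose) to 10 (spine), its underside at z = -11. This point is the nose's rounded top (-14, 16) at middle clamp height: true height up to 8 mm more or less. A bar's centre rests on the nose at z = 19 and must go in at z = 19 to 22. Gate pivot cheeks: x 5 to 14, z 26 to 34, 12 mm wide; none higher near.
- gate (a joint): Opening of the sprung gate (rad), 0 shut, 0.8 open. A 4 mm rod, 23 mm long, from its pivot (x 8, z 30 mm from the seat) down to the inside of the nose; opens only inwards. A bar pressing at z = 20 starts it at 1 N, folds it on the spine at 4 N, then stops at x = 3 to 4. Let down to the seat at x = 0, it lies below the gate, which shuts. Raised again, it meets the shut gate 15 mm above the seat.
- knob_weight: Bystander: brass knob weight, 32 mm in diameter, 45 mm high, no eye. Origin: centre of its underside.
- vial: Bystander: glass vial with a white cap, 28 mm in diameter, 48 mm high. Origin: centre of its underside.
There are look-alikes about, which are no part of the job. Several things have the shape of the weight; the one meant has the colours described above.

How it is judged:
By the outcome, as a careful person would: the job done as asked, in the order asked, and still so for the second after the job is handed in, with the robot touching nothing.
It also fails if it takes over 72 s, if anything falls off the work surface, if the arm or the gripper's body presses on something with over 40 N, if the wrist force passes 120 N, or if a joint passes its speed limit or range.

### The arm

A 6-joint arm with a two-finger parallel gripper is mounted at the origin on the work surface. World frame = base frame: x ahead of the robot, y to its left, z up, the work surface at z = 0. Lengths are in m, angles in rad, forces in N, time in s.
With the tool pointing down it reaches from about 0.35 to 0.775 m from the base axis. Payload 7.3 kg.
Tool frame: the origin (TCP) lies between the finger pads; the fingertips stand 8 mm ahead of it and the grasp point (between the pads) lies 11 mm behind it (robot.nose_length is the distance from the TCP to the fingertips, in m); z points along the fingers, y is the line along which they close (so a half turn about z gives the same grasp; the last joint's range is limited). The gripper opens to 92 mm and grips with 3 to 60 N. Pads are 19 mm wide; open, the fingers measure 130 mm over their backs; the gripper's body (75 mm by 190 mm) begins 47 mm behind the grasp point.
Start: joints at [1.064, 0.342, 1.524, -0, 1.275, -0.146], TCP at [0.185, 0.491, 0.21] pointing down, gripper open.
Joint ranges: [-2.53, 2.53], [-0.77, 2.02], [0.04, 2.7], [-1, 4.14], [0.28, 2.66], [-3.11, 3.11]. Speed limits (rad/s): [2.57, 2.57, 3.14, 3.14, 3.14, 3.14].

### API

Orientations are given as [roll, pitch, yaw] about the fixed x, y, z axes, in that order (R = Rz(yaw) Ry(pitch) Rx(roll)).
In Python, from cell import robot gives the robot as it stands. The module is installed in compiled form; this text tells all that it offers.
- The arm moves only by the shell command python3 -m jog 'ROWS' [FORCE]. ROWS is JSON, a list that holds one entry, the list of rows, each a list of 5 numbers: the gripper's target within -1 to 1 (fully open at 1, half-way at 0, shut at -1), then the shift along the tool's x, y, z in m, then the turn about the tool's z in rad. A call has 1 to 5 rows; each row is the pose to reach, as a shift and turn from the pose commanded when the call began, along the tool's axes at that moment; what a row does not reach only later rows make up. A row lasts 1/12 s, in which the tool goes at most 41.7 mm and 7.16 degrees, less where a joint would pass 70% of its speed; a pose out of reach is approached as far as the arm can. A call with a gripper value outside its range is refused whole. The fingers move at their own pace and stop on an object; FORCE is the grip in N (left out, the last holds). Time passes only in rows, so rows that repeat a pose let the fingers close. It gives the time, the measured TCP pose, the force, the opening and the grip force at its end, in the units of the state.
- robot.observe(): the state, without advancing time (a new reading comes with each control period).
- robot.read_camera(name): name is "scene" or "top" or "wrist"; returns the picture (480x640x3 uint8, red, green, blue); there is no depth.
- robot.camera_model(name): a dict with "camera_matrix" (3x3 intrinsics, pixels), "position" and "attitude" of the camera in the world; the wrist camera has in their place "mount" (4x4, takes a point from camera to tool coordinates, whose origin is the TCP and whose axes are the flange's). Camera axes: x right, y down, z forward; pixel columns grow to the right and rows downward; lengths in m; the calibration is good to about 2 mm. A picture is of the moment at which its call begins: read the wrist's pose just before it. camera_model takes no time and is no camera call.
- robot.hand_in(): hands the job in; it is judged then, once.
The state is a dict: "time": time; "qpos": joint angles; "qvel": joint speeds; "joint_efforts": joint torques, N m; "tool_pos": TCP position; "tool_rot": TCP orientation; "contact_force": force on the tool from outside, world axes, zero at the start; "torque": the same for the moment, N m; "opening": finger opening in m; "grip_force": force on a finger pad.
Only numpy, scipy, OpenCV 4.12 (cv2) and the standard library are available. Lean on these libraries where they do the work, as an engineer would, in place of code of your own. Each camera call takes 0.05 s, during which the arm holds its last target. There are 200 camera calls.

## Working session

There is one attempt and no reset: what is moved stays moved. The work goes in short steps, Python scripts to look and compute and a shell command to move; the robot and the scene stay as the last step left them, time stands still between calls to the robot, and variables do not carry over. Pictures are saved under pics/ and viewed, at most 10 in all, crops included, and the job is handed in when it is done.

```bash
mkdir -p pics; cat > h.py <<'E'
import numpy as np, cv2
from scipy.spatial.transform import Rotation as R
from cell import robot
def snap(n,f,crop=None,s=1):
    im=robot.read_camera(n)[:,:,::-1]
    cv2.imwrite('pics/full_'+f,im)
    if crop: x0,y0,x1,y1=crop; im=im[y0:y1,x0:x1]
    cv2.imwrite('pics/'+f,cv2.resize(im,None,fx=s,fy=s,interpolation=cv2.INTER_CUBIC))
def cam(n):
    m=robot.camera_model(n); K=np.array(m['camera_matrix'])
    if 'mount' in m:
        o=robot.observe(); M=np.array(m['mount']); T=np.eye(4)
        T[:3,:3]=rot(o['tool_rot']); T[:3,3]=o['tool_pos']; T=T@M
        return K,T[:3,3],T[:3,:3]
    a=np.array(m['attitude']); return K,np.array(m['position']),rot(a)
def rot(a):
    a=np.array(a); 
    return a if a.shape==(3,3) else R.from_euler('xyz',a).as_matrix()
def px2w(n,u,v,z,c=None):
    K,p,A=c or cam(n); d=A@np.linalg.solve(K,[u,v,1]); return p+d*(z-p[2])/d[2]
def w2px(n,P,c=None):
    K,p,A=c or cam(n); q=K@(A.T@(np.array(P)-p)); return q[:2]/q[2]
E
python3 - <<'E'
from h import *
for n in('scene','top','wrist'): print(n,robot.camera_model(n))
print(robot.observe())
snap('top','top1.png'); snap('scene','scene1.png')
E
```

```text
scene {'camera_matrix': array([[534.5604508 ,   0.        , 323.87433681],
       [  0.        , 534.5604508 , 240.62771374],
       [  0.        ,   0.        ,   1.        ]]), 'position': array([ 0.79589266, -0.44464785,  0.75670122]), 'attitude': array([-2.51535878, -0.01459838,  0.56990817])}
top {'camera_matrix': array([[509.09755462,   0.        , 327.64278177],
       [  0.        , 509.09755462, 241.4614837 ],
       [  0.        ,   0.        ,   1.        ]]), 'position': array([ 0.40710395, -0.07695279,  0.9038023 ]), 'attitude': array([-2.96529731, -0.04011639, -1.56068351])}
wrist {'camera_matrix': array([[334.38807   ,   0.        , 315.44718952],
       [  0.        , 334.38807   , 238.34911288],
       [  0.        ,   0.        ,   1.        ]]), 'mount': array([[ 1.57563195e-05, -9.60252207e-01, -2.79133835e-01,
         7.58046513e-02],
       [ 9.99999999e-01,  2.51707734e-05, -3.01431436e-05,
         1.51934336e-03],
       [ 3.59710347e-05, -2.79133835e-01,  9.60252207e-01,
        -1.73876492e-01],
       [ 0.00000000e+00,  0.00000000e+00,  0.00000000e+00,
         1.00000000e+00]])}
{'time': 0.0, 'qpos': array([ 1.06400627e+00,  3.42737206e-01,  1.52502984e+00, -3.40344157e-05,
        1.27541027e+00, -1.46021567e-01]), 'qvel': array([ 0.00044031,  0.00028621, -0.00058804,  0.00069718, -0.00036451,
       -0.00094534]), 'joint_efforts': array([-2.88357387e-04, -4.31234694e+01, -2.44220406e+01,  7.18011567e-02,
        5.60596038e-02, -1.78287419e-04]), 'tool_pos': array([0.1851033 , 0.49081032, 0.209333  ]), 'tool_rot': array([-3.14002013e+00, -1.98374059e-04,  2.78083394e+00]), 'contact_force': array([-0.0587497 , -0.31261926,  0.19890987]), 'torque': array([-0.02450782, -0.00576886,  0.0138063 ]), 'grip_force': 0.0, 'opening': 0.09154817871242697}
```

View pics/top1.png

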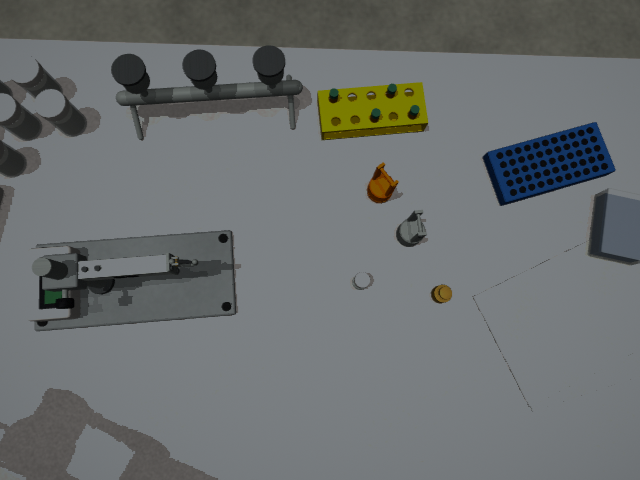

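View pics/scene1.png

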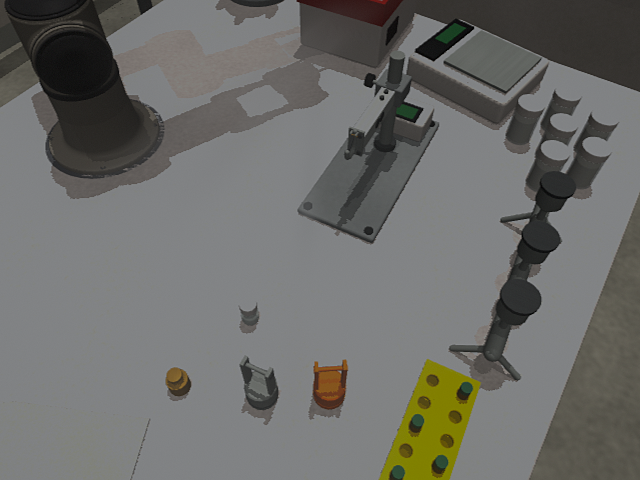

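The top view shows the steel weight near (412,230), with the orange look-alike at (382,187). The scale plate spans x 35–235, with the hook at about (190,262), opening to the right. I'll enlarge the weight and the scale.

```bash
python3 - <<'E'
from h import *
t=cv2.imread('pics/full_top1.png');s=cv2.imread('pics/full_scene1.png')
r=lambda im,x,y,w,h,f:cv2.resize(im[y:y+h,x:x+w],None,fx=f,fy=f,interpolation=cv2.INTER_CUBIC)
a=r(t,380,190,66,66,6); b=r(t,150,220,100,75,4)   # 396x396, 400x300
c=r(s,225,340,66,75,4); d=r(s,325,90,66,75,4)
o=np.zeros((600,800,3),np.uint8)
o[:396,:396]=a;o[:300,400:800]=b;o[300:600,400:664]=c
cv2.imwrite('pics/c1.png',o)
E
```

```text
(no output)
```

View pics/c1.png

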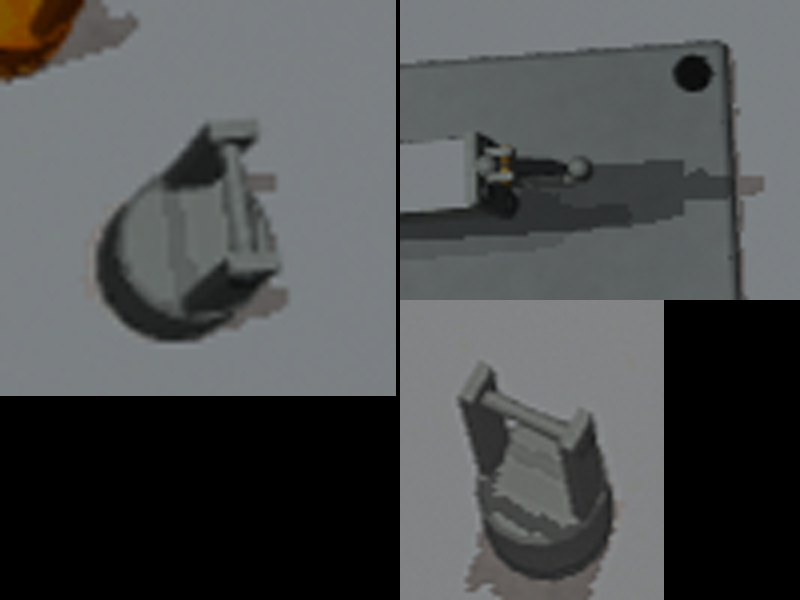

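```bash
python3 - <<'E'
from h import *
A=px2w('top',418.8,212,.104);B=px2w('top',421.7,234.2,.104)
d=B-A;print('legs',A,B,np.linalg.norm(d),'mid',(A+B)/2,'bar dir deg',np.degrees(np.arctan2(d[1],d[0])))
print('cyl', px2w('top',380+175/6,190+250/6,.04))
for u,v in((232,231.2),(234.5,315.5),(33,246),(36,329)): print('plate',px2w('top',u,v,.012))
print('nose',px2w('top',195,262,.166),'pivot',px2w('top',176,261,.184), 'cell end/arm',px2w('top',168,265,.19))
for n,p in(('vial',(362,281)),('knob',(443,293))): print(n,px2w('top',*p,.047))
E
```

```text
legs [ 0.60122206 -0.25541173  0.104     ] [ 0.56453601 -0.25933619  0.104     ] 0.036895358202893316 mid [ 0.58287903 -0.25737396  0.104     ] bar dir deg -173.89406119951826
cyl [ 0.58123749 -0.25201554  0.04      ]
plate [0.58201067 0.05878952 0.012     ]
plate [0.43409502 0.04816846 0.012     ]
plate [0.54960944 0.40092397 0.012     ]
plate [0.40772584 0.38041787 0.012     ]
nose [0.50542707 0.08658564 0.166     ] pivot [0.5040357  0.10921334 0.184     ] cell end/arm [0.49742613 0.11835594 0.19      ]
vial [ 0.49325273 -0.16865922  0.047     ]
knob [ 0.47480281 -0.30646634  0.047     ]
```

```bash
python3 -m jog '[[[1,0,0,-0.03,0.12],[1,0,0,-0.06,0.24],[1,0,0,-0.07,0.36],[1,0,0,-0.08,0.48],[1,0,0,-0.08,0.6]]]'
python3 -m jog '[[[1,0,0,0,0.12],[1,0,0,0,0.24],[1,0,0,0,0.36],[1,0,0,0,0.5],[1,0,0,0,0.5]]]'
python3 - <<'E'
from h import *
o=robot.observe();print(o['time'],o['tool_pos'],np.degrees(o['tool_rot']),o['contact_force'])
d=np.array([.583,-.257,.25])-o['tool_pos'];print(rot(o['tool_rot']).T@d)
E
```

```text
time: 0.52
tool_pos: [0.1857, 0.4919, 0.2921]
tool_rot: [3.138, -0.002, 2.175]
contact_force: [-0.0, -0.1, -0.4]
opening: 0.0921
grip_force: 0.0
time: 0.93
tool_pos: [0.1852, 0.4911, 0.2896]
tool_rot: [-3.141, 0.001, 1.676]
contact_force: [-0.1, -1.1, -0.7]
opening: 0.0914
grip_force: 0.0
0.9333 [0.18524341 0.49105401 0.28963055] [-1.79975287e+02  3.72438805e-02  9.60325639e+01] [-0.14749796 -1.05191804 -0.67012323]
[-0.78568731  0.31695547  0.04000457]
```

```bash
R='/dev/null'
python3 -m jog '[[[1,-0.037,0.015,0,0],[1,-0.074,0.03,0,0],[1,-0.111,0.045,0,0],[1,-0.148,0.06,0,0],[1,-0.185,0.075,0,0]]]' >/dev/null
python3 -m jog '[[[1,-0.037,0.015,0,0],[1,-0.074,0.03,0,0],[1,-0.111,0.045,0,0],[1,-0.148,0.06,0,0],[1,-0.185,0.075,0,0]]]' >/dev/null
python3 -m jog '[[[1,-0.037,0.015,0,0],[1,-0.074,0.03,0,0],[1,-0.111,0.045,0,0],[1,-0.148,0.06,0,0],[1,-0.185,0.075,0,0]]]' >/dev/null
python3 -m jog '[[[1,-0.037,0.015,0,0],[1,-0.074,0.03,0,0],[1,-0.111,0.045,0,0],[1,-0.148,0.06,0,0],[1,-0.185,0.075,0,0]]]' >/dev/null
python3 -m jog '[[[0.6,-0.02,0.01,0.02,0],[0.5,-0.04,0.017,0.04,0],[0.4,-0.046,0.017,0.04,0],[0.3,-0.046,0.017,0.04,0],[0.3,-0.046,0.017,0.04,0]]]'
python3 - <<'E'
from h import *
import pickle
c=cam('wrist'); snap('wrist','w1.png',(160,120,480,360),2.5); pickle.dump(c,open('c1.pkl','wb'))
o=robot.observe();print(o['time'],o['tool_pos'],np.degrees(o['tool_rot']),o['contact_force'])
print(w2px('wrist',[.583,-.257,.104],c))
E
```

```text
time: 3.02
tool_pos: [0.5866, -0.2548, 0.2507]
tool_rot: [3.141, -0.0, 1.682]
contact_force: [0.0, -0.1, 1.1]
opening: 0.0629
grip_force: 0.0
3.0667 [ 0.58681317 -0.25438504  0.25158709] [1.79906964e+02 3.51717834e-02 9.63992067e+01] [-0.24978382  0.74088052  1.25243623]
[311.31814453 224.25147496]
```

View pics/w1.png

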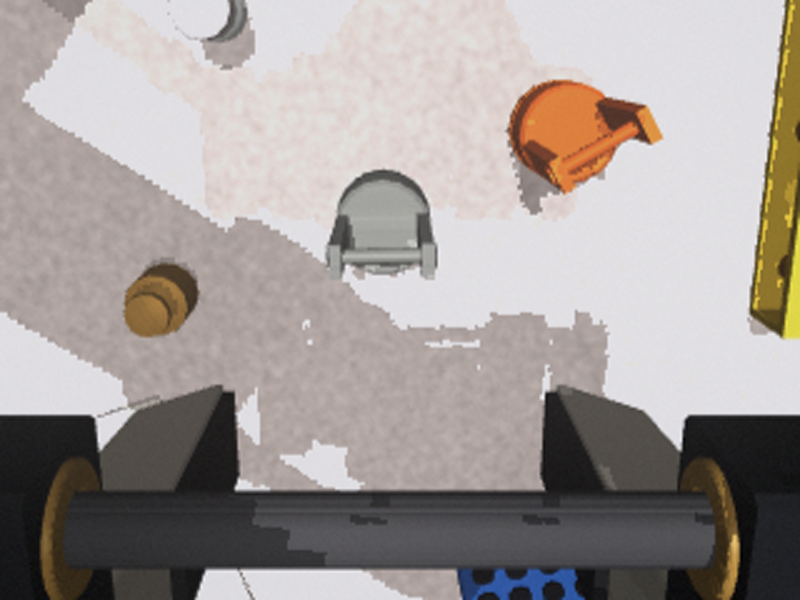

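The leg tops are at crop (336,262) and (429,262). The bar is level in the wrist view, so the yaw is already right. The orange twin and the knob are clear of the descent.

```bash
python3 - <<'E'
from h import *
import pickle
c=pickle.load(open('c1.pkl','rb'))
A=px2w('',294.4,224.8,.104,c);B=px2w('',331.6,224.8,.104,c);print(A,B,np.linalg.norm(A-B))
m=(A+B)/2;o=robot.observe();m[2]=.085;print(m,o['tool_pos'],rot(o['tool_rot']).T@(m-o['tool_pos']))
E
```

```text
[ 0.56646393 -0.25941132  0.104     ] [ 0.60295407 -0.25532717  0.104     ] 0.03671798270022037
[ 0.584709   -0.25736925  0.085     ] [ 0.58681317 -0.25438504  0.25158709] [-0.00262884 -0.00269417  0.16658458]
```

```bash
python3 -m jog '[[[0.3,-0.003,-0.0025,0.035,0],[0.3,-0.003,-0.0025,0.07,0],[0.3,-0.003,-0.0025,0.105,0],[0.3,-0.003,-0.0025,0.135,0],[0.3,-0.003,-0.0025,0.155,0]]]' >/dev/null
python3 -m jog '[[[0.3,0,0,0.005,0],[0.3,0,0,0.01,0],[0.3,0,0,0.01,0],[-0.3,0,0,0.01,0],[-0.4,0,0,0.01,0]]]' 30
python3 -m jog '[[[-0.5,0,0,0,0],[-0.5,0,0,0,0],[-0.5,0,0,0,0],[-0.5,0,0,0,0],[-0.5,0,0,0,0]]]' 30
```

```text
time: 3.9
tool_pos: [0.5856, -0.2588, 0.0871]
tool_rot: [3.139, 0.002, 1.681]
contact_force: [-0.0, 0.4, -0.1]
opening: 0.0507
grip_force: 0.0
time: 4.32
tool_pos: [0.5843, -0.2586, 0.0853]
tool_rot: [-3.141, 0.0, 1.681]
contact_force: [-2.3, -0.7, 1.1]
opening: 0.0234
grip_force: 0.7
```

```bash
python3 - <<'E'
from h import *
snap('wrist','w2.png'); a=cv2.imread('pics/w2.png'); snap('scene','s2.png')
b=cv2.imread('pics/s2.png')
print(w2px('scene',[.585,-.258,.09]))
o=np.zeros((480,800,3),np.uint8); o[:300,:400]=cv2.resize(a,(400,300)); o[:480,400:]=cv2.resize(b[300:460,190:324],(400,480)); cv2.imwrite('pics/c2.png',o)
E
```

```text
[257.57001529 371.22352248]
```

View pics/c2.png

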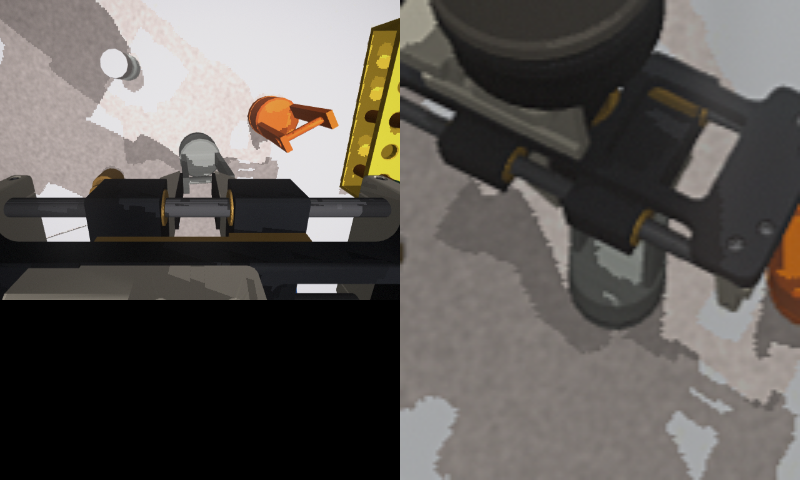

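```bash
python3 -m jog '[[[-0.5,0,0,0,0],[-0.5,0,0,0,0]]]' 30; python3 - <<'E'
from h import *
o=robot.observe();print(o['opening'],o['grip_force'],o['contact_force'],o['torque'],o['tool_pos'])
a=robot.read_camera('wrist')[:,:,::-1];cv2.imwrite('pics/w3.png',cv2.resize(a[190:430,160:480],(800,600)))
E
```

```text
time: 4.58
tool_pos: [0.5844, -0.2584, 0.0848]
tool_rot: [-3.141, -0.0, 1.681]
contact_force: [-1.2, -1.4, 1.3]
opening: 0.0232
grip_force: 0.7
0.023211333710549703 0.7019478140864521 [-1.18899301 -1.4045834   1.28909779] [-0.08864124  0.24105307 -0.01638819] [ 0.58438037 -0.25843441  0.08480964]
```

View pics/w3.png

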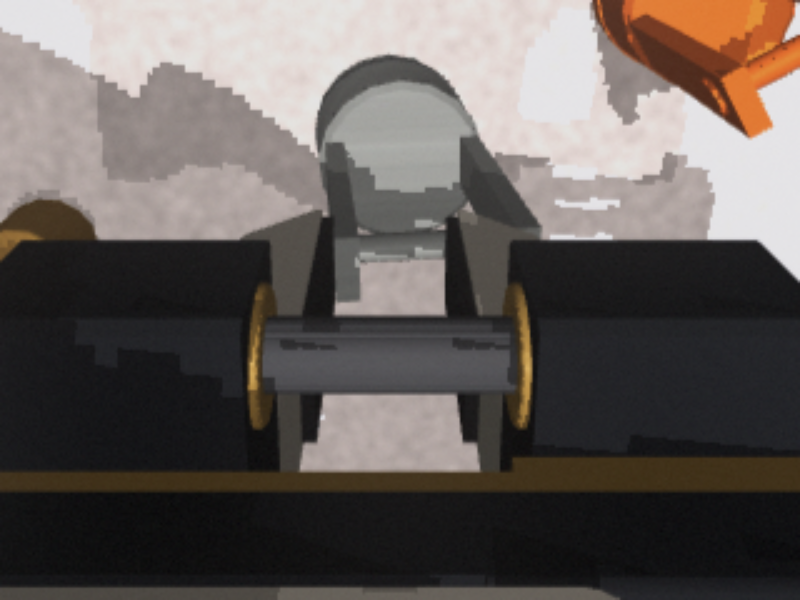

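The fingers are at 23 mm, not 42. In this view the left leg is between the pads, at (348,300). The right leg runs outside the right finger, towards (540,235), so the weight may be tilted or twisted. I'll project the expected geometry into the same picture to compare.

```bash
python3 - <<'E'
from h import *
c=cam('wrist')
def p(P): return np.round((w2px('',P,c)-[160,190])*2.5)
o=robot.observe();T=rot(o['tool_rot']);t=o['tool_pos']
for y in(-.0116,.0116):
  for x in(-.0095,.0095): print('fingertip',x,y,p(t+T@[x,y,.008]),'19mm up',p(t+T@[x,y,-.03]))
a=np.radians(6.4);C=np.array([.5847,-.2574]);ux=np.array([-np.sin(a),np.cos(a)]);uy=np.array([np.cos(a),np.sin(a)])
W=lambda x,y,z:np.r_[C+ux*x+uy*y,z]
for s in(-1,1):
  print('leg outer base',s,[p(W(x,s*.021,.04)) for x in(-.007,.007)],'top',[p(W(x,s*.021,.104)) for x in(-.007,.007)])
  print('bar end',p(W(0,s*.016,.094)))
print('cyl top',[p(W(*v,.04)) for v in((.023,0),(-.023,0),(0,.023),(0,-.023))])
E
```

```text
fingertip -0.0095 -0.0116 [338. 256.] 19mm up [327. 342.]
fingertip 0.0095 -0.0116 [337. 181.] 19mm up [325. 252.]
fingertip -0.0095 0.0116 [436. 256.] 19mm up [446. 342.]
fingertip 0.0095 0.0116 [437. 181.] 19mm up [448. 252.]
leg outer base -1 [array([314., 187.]), array([312., 140.])] top [array([286., 298.]), array([284., 235.])]
bar end [314. 246.]
leg outer base 1 [array([464., 187.]), array([465., 139.])] top [array([491., 298.]), array([493., 235.])]
bar end [463. 246.]
cyl top [array([389.,  83.]), array([389., 240.]), array([472., 164.]), array([306., 164.])]
```

```bash
python3 - <<'E'
from h import *
print(robot.nose_length,[a for a in dir(robot) if a[0]!='_'])
import pickle
c=pickle.load(open('c1.pkl','rb'))
o=np.array([.58681317,-.25438504,.25158709]);T=rot(np.radians([179.907,.035,96.4]))
for z in(.008,-.005,-.012,-.018): print(z,[np.round((w2px('',o+T@[.0095,y,z],c)-[160,120])*2.5) for y in(-.0315,.0315)])
E
```

```text
0.008 ['IKError', 'camera_model', 'hand_in', 'nose_length', 'observe', 'read_camera']
0.008 [array([252., 356.]), array([525., 356.])]
-0.005 [array([242., 377.]), array([534., 377.])]
-0.012 [array([236., 390.]), array([540., 390.])]
-0.018 [array([231., 401.]), array([545., 401.])]
```

```bash
python3 -m jog '[[[-0.5,0,0,-0.002,0],[-0.5,0,0,-0.004,0],[-0.5,0,0,-0.006,0],[-0.5,0,0,-0.008,0],[-0.5,0,0,-0.012,0]]]'
python3 -m jog '[[[-0.5,0,0,-0.015,0],[-0.4,0,0,-0.03,0],[0,0,0,-0.06,0],[0.3,0,0,-0.1,0],[0.3,0,0,-0.115,0]]]'
python3 -m jog '[[[0.3,0,0,0,0],[0.3,0,0,0,0],[0.3,0,0,0,0]]]'
python3 - <<'E'
from h import *
import pickle
pickle.dump(cam('wrist'),open('c2.pkl','wb'))
snap('wrist','w4.png',(160,120,480,360),2.5)
E
```

```text
time: 5.05
tool_pos: [0.5846, -0.2584, 0.0971]
tool_rot: [3.141, -0.0, 1.681]
contact_force: [-0.3, -0.2, -0.5]
opening: 0.0227
grip_force: 0.0
time: 5.47
tool_pos: [0.5862, -0.2593, 0.2181]
tool_rot: [3.135, 0.005, 1.681]
contact_force: [1.2, -0.6, 1.3]
opening: 0.0431
grip_force: 0.0
time: 5.72
tool_pos: [0.584, -0.2581, 0.211]
tool_rot: [-3.14, -0.001, 1.681]
contact_force: [0.7, -0.0, -0.6]
opening: 0.0587
grip_force: 0.0
```

View pics/w4.png

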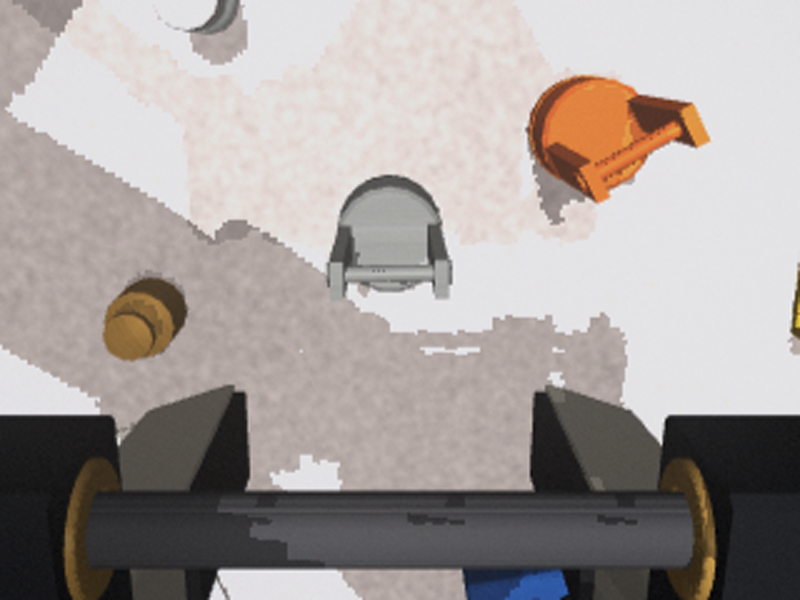

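The weight is upright again, with leg tops at crop (336,280) and (444,280). The fingertips at (247,390) and (533,390) project to about 12 mm behind the stated TCP, so the fingers were too high. I'll grip 20 mm lower.

```bash
python3 - <<'E'
from h import *
import pickle
c=pickle.load(open('c2.pkl','rb'))
q=lambda u,v:(u/2.5+160,v/2.5+120)
A=px2w('',*q(336,280),.104,c);B=px2w('',*q(444,280),.104,c);print(A,B,np.linalg.norm(A-B))
m=(A+B)/2;o=robot.observe();m[2]=.066;print(m,o['tool_pos'],rot(o['tool_rot']).T@(m-o['tool_pos']))
E
```

```text
[ 0.56583683 -0.25902717  0.104     ] [ 0.60318909 -0.25487473  0.104     ] 0.03758236282854146
[ 0.58451296 -0.25695095  0.066     ] [ 0.58386455 -0.25806463  0.21040481] [0.00077331 0.00108824 0.14440439]
```

```bash
python3 -m jog '[[[0.3,0.001,0.001,0.035,0],[0.3,0.001,0.001,0.07,0],[0.3,0.001,0.001,0.1,0],[0.3,0.001,0.001,0.125,0],[0.3,0.001,0.001,0.14,0]]]'
python3 -m jog '[[[0.3,0,0,0.004,0],[0.3,0,0,0.004,0],[0.1,0,0,0.004,0],[0,0,0,0.004,0],[-0.1,0,0,0.004,0]]]' 30
python3 -m jog '[[[-0.15,0,0,0,0],[-0.2,0,0,0,0],[-0.3,0,0,0,0],[-0.4,0,0,0,0],[-0.4,0,0,0,0]]]' 30
```

```text
time: 6.18
tool_pos: [0.5829, -0.2559, 0.0668]
tool_rot: [-3.135, -0.005, 1.681]
contact_force: [-0.9, 0.2, -0.5]
opening: 0.0595
grip_force: 0.0
time: 6.6
tool_pos: [0.586, -0.2578, 0.0694]
tool_rot: [3.14, 0.001, 1.681]
contact_force: [-0.8, -0.5, 1.5]
opening: 0.0445
grip_force: 0.8
time: 7.02
tool_pos: [0.5856, -0.2578, 0.0693]
tool_rot: [3.141, 0.001, 1.681]
contact_force: [-3.3, -0.5, 5.5]
opening: 0.0421
grip_force: 30.0
```

```bash
python3 -m jog '[[[-0.4,0,0,-0.01,0],[-0.4,0,0,-0.03,0],[-0.4,0,0,-0.06,0],[-0.4,0,0,-0.085,0],[-0.4,0,0,-0.1,0]]]' 30
python3 -m jog '[[[-0.4,0.015,-0.002,0,0.02],[-0.4,0.045,-0.006,0,0.02],[-0.4,0.08,-0.01,0,0.02],[-0.4,0.115,-0.015,0,0.02],[-0.4,0.15,-0.02,0,0.02]]]'
python3 -m jog '[[[-0.4,0.035,-0.006,0,0],[-0.4,0.07,-0.012,0,0],[-0.4,0.105,-0.018,0,0],[-0.4,0.13,-0.022,0,0],[-0.4,0.145,-0.022,0,0]]]'
python3 -m jog '[[[-0.4,0.01,0,0,0],[-0.4,0.02,0,0,0],[-0.4,0.02,0,0,0],[-0.4,0.02,0,0,0],[-0.4,0.02,0,0,0]]]'
python3 - <<'E'
from h import *
import pickle
o=robot.observe();print({k:o[k] for k in('tool_pos','tool_rot','contact_force','opening','time')})
pickle.dump(cam('wrist'),open('c3.pkl','wb'))
a=robot.read_camera('wrist')[:,:,::-1];b=robot.read_camera('scene')[:,:,::-1]
cv2.imwrite('pics/w5.png',a);cv2.imwrite('pics/s5.png',b);print(w2px('scene',[.505,.087,.166]))
O=np.zeros((600,800,3),np.uint8)
u,v=w2px('scene',[.505,.087,.166]).astype(int);u0,v0=u-50,v-75
O[:,:400]=cv2.resize(b[v0:v0+150,u0:u0+100],(400,600),interpolation=cv2.INTER_CUBIC)
O[:300,400:]=cv2.resize(a,(400,300));print(u0,v0)
cv2.imwrite('pics/c5.png',O)
E
```

```text
time: 7.43
tool_pos: [0.5862, -0.2575, 0.1709]
tool_rot: [3.139, 0.001, 1.681]
contact_force: [1.2, -0.4, -4.7]
opening: 0.0415
grip_force: 29.9
time: 7.85
tool_pos: [0.548, -0.1088, 0.1676]
tool_rot: [-3.141, -0.001, 1.66]
contact_force: [-0.2, -0.2, -4.3]
opening: 0.0418
grip_force: 29.9
time: 8.27
tool_pos: [0.5121, 0.0352, 0.1679]
tool_rot: [-3.14, -0.002, 1.663]
contact_force: [-0.4, -0.7, -5.3]
opening: 0.0421
grip_force: 29.9
time: 8.68
tool_pos: [0.5126, 0.051, 0.1679]
tool_rot: [-3.141, 0.0, 1.66]
contact_force: [-0.4, 0.5, -5.8]
opening: 0.0422
grip_force: 29.9
{'tool_pos': array([0.51257425, 0.05100522, 0.16788098]), 'tool_rot': array([-3.14143977e+00,  3.22676297e-04,  1.66007164e+00]), 'contact_force': array([-0.37543205,  0.49961185, -5.81509491]), 'opening': 0.042216693090099976, 'time': 8.6833}
[345.23922707 148.69874193]
295 73
```

View pics/c5.png

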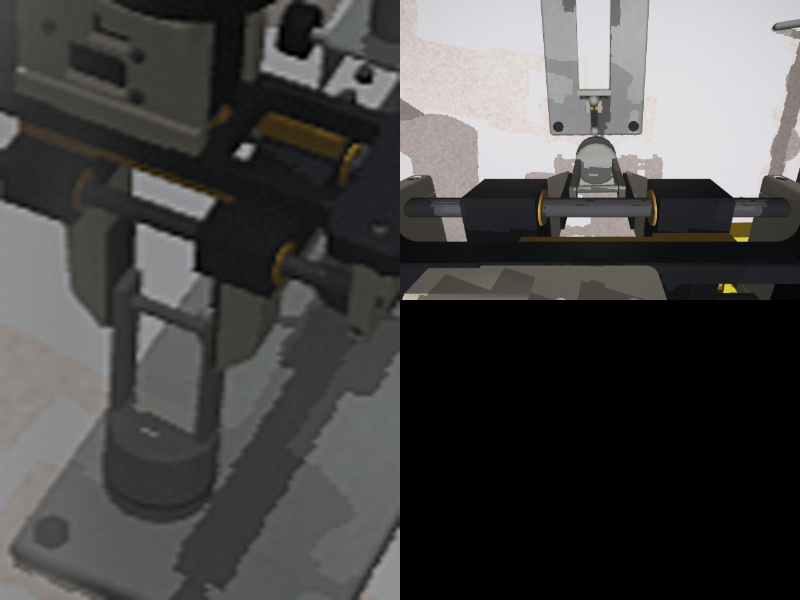

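The weight hangs straight in the grip, with the bar between the fingertips, and the hook is just ahead. I'll enlarge the hook in the wrist view and in the first scene view to triangulate the nose height and check alignment.

```bash
python3 - <<'E'
import cv2,numpy as np
a=cv2.imread('pics/w5.png');b=cv2.imread('pics/full_scene1.png')
O=np.zeros((600,800,3),np.uint8)
O[:,:400]=cv2.resize(a[130:280,265:365],(400,600),interpolation=cv2.INTER_CUBIC)
O[:480,400:]=cv2.resize(b[100:196,310:390],(400,480),interpolation=cv2.INTER_CUBIC)
O=cv2.convertScaleAbs(O,alpha=1.3,beta=15);cv2.imwrite('pics/c6.png',O)
E
```

View pics/c6.png

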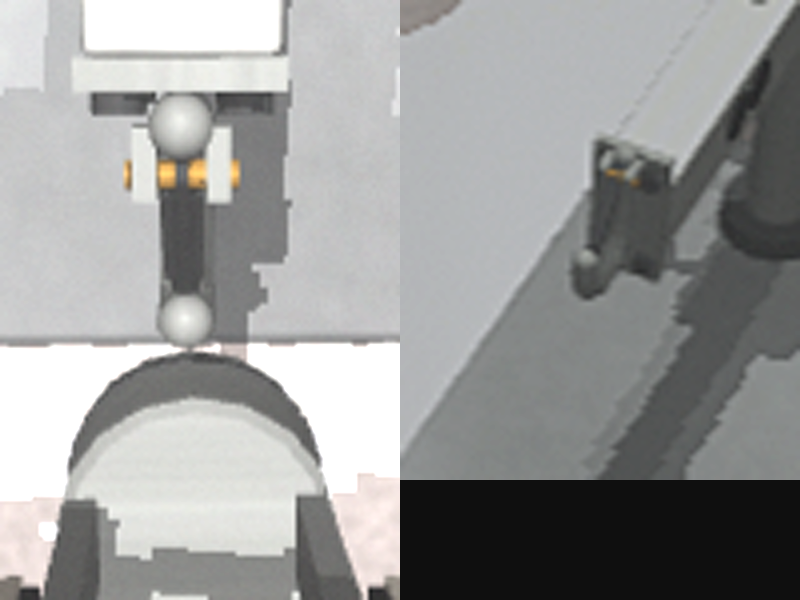

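```bash
python3 - <<'E'
from h import *
import pickle
c=pickle.load(open('c3.pkl','rb'))
L=[]
for n,cc,u,v in(('wrist',c,311.3,210),('scene',cam('scene'),347.4,152),('top',cam('top'),195,262)):
    K,p,A=cc; d=A@np.linalg.solve(K,[u,v,1]); L.append((n,p,d/np.linalg.norm(d)))
def tri(S):
    M=sum(np.eye(3)-np.outer(d,d) for _,p,d in S);b=sum((np.eye(3)-np.outer(d,d))@p for _,p,d in S);return np.linalg.solve(M,b)
X=tri(L);print('all',X)
for i in range(3): print(L[i][0],'left out',tri(L[:i]+L[i+1:]))
o=robot.observe();print('in tool',rot(o['tool_rot']).T@(X-o['tool_pos']))
# wrist-derived lateral offset at several heights
for z in(.154,.162,.170): P=px2w('',311.3,210,z,c);print(z,P,rot(o['tool_rot']).T@(P-o['tool_pos']))
E
```

```text
all [0.5070196  0.08988203 0.15680331]
wrist left out [0.50717044 0.0889975  0.15803569]
scene left out [0.50713517 0.08958127 0.15258789]
top left out [0.50715236 0.09057477 0.15711072]
in tool [ 0.03928783 -0.00203148  0.01110692]
0.154 [0.50705053 0.08989204 0.154     ] [ 0.03929542 -0.00199946  0.01391023]
0.162 [0.50701626 0.09151133 0.162     ] [ 0.04091036 -0.00189106  0.00591001]
0.17 [0.50698199 0.09313061 0.17      ] [ 0.04252529 -0.00178267 -0.00209021]
```

Triangulated ball centre: (0.507, 0.090, 0.157), which puts the seat at z ≈ 0.145 and the bar resting on the nose at z ≈ 0.164. Next I move the bar over the nose and feel for it.

```bash
python3 -m jog '[[[-0.4,0.01,-0.002,0,0],[-0.4,0.025,-0.002,0,0],[-0.4,0.036,-0.002,0.006,0],[-0.4,0.038,-0.002,0.012,0],[-0.4,0.038,-0.002,0.016,0]]]'
python3 -m jog '[[[-0.4,0,0,0.001,0],[-0.4,0,0,0.002,0],[-0.4,0,0,0.003,0],[-0.4,0,0,0.004,0],[-0.4,0,0,0.004,0]]]'
python3 -m jog '[[[-0.4,0,0,0.001,0],[-0.4,0,0,0.002,0],[-0.4,0,0,0.002,0],[-0.4,0,0,0.002,0]]]'
python3 -c "
from h import *
o=robot.observe();print(o['time'],o['tool_pos'],o['contact_force'],o['torque'])"
```

```text
time: 9.2
tool_pos: [0.5063, 0.0905, 0.151]
tool_rot: [-3.141, -0.0, 1.662]
contact_force: [0.3, -0.5, -4.9]
opening: 0.0419
grip_force: 30.0
time: 9.62
tool_pos: [0.507, 0.0892, 0.148]
tool_rot: [3.141, -0.0, 1.66]
contact_force: [0.0, 0.9, -5.3]
opening: 0.0419
grip_force: 30.0
time: 9.95
tool_pos: [0.5069, 0.0895, 0.146]
tool_rot: [-3.142, -0.0, 1.661]
contact_force: [-0.2, -0.1, -5.7]
opening: 0.0418
grip_force: 30.0
9.95 [0.50691246 0.08951324 0.14600259] [-0.24511588 -0.11600882 -5.74174321] [-0.07183181  0.02027082  0.02103205]
```

```bash
f(){ python3 -c "
from h import *
o=robot.observe();print(np.round(o['tool_pos'][2],4),np.round(o['contact_force'],1))"; }
python3 -m jog '[[[-0.4,0,0,0.001,0],[-0.4,0,0,0.002,0],[-0.4,0,0,0.002,0],[-0.4,0,0,0.002,0]]]' >/dev/null; f
python3 -m jog '[[[-0.4,0,0,0.0005,0],[-0.4,0,0,0.001,0],[-0.4,0,0,0.001,0]]]'>/dev/null; f
python3 -m jog '[[[-0.4,0,0,0.0005,0],[-0.4,0,0,0.001,0],[-0.4,0,0,0.001,0]]]'>/dev/null; f
```

```text
0.144 [-0.8  0.2 -4.8]
0.1429 [ 0.7 -0.7 -5.2]
0.1419 [-0.2  0.8 -4.9]
```

```bash
cat > f.py <<'E'
from h import *
o=robot.observe();print(o['time'],np.round(o['tool_pos'],4),np.round(o['contact_force'],1),np.round(o['torque'],2))
E
python3 -m jog '[[[-0.4,0,0,0.0005,0],[-0.4,0,0,0.001,0],[-0.4,0,0,0.001,0]]]'>/dev/null; python3 f.py
python3 -m jog '[[[-0.4,0,0,0.0005,0],[-0.4,0,0,0.0005,0],[-0.4,0,0,0.0005,0]]]'>/dev/null; python3 f.py
```

```text
11.0333 [0.5069 0.0896 0.1409] [ 0.1 -0.3 -6.4] [-0.05  0.06 -0.  ]
11.2833 [0.5069 0.0895 0.1405] [-0.6  0.1 -5.5] [-0.02  0.11  0.05]
```

```bash
python3 -m jog '[[[-0.4,0,0,0.0005,0],[-0.4,0,0,0.0005,0],[-0.4,0,0,0.0005,0]]]'>/dev/null; python3 f.py
```

```text
11.5333 [0.5069 0.0896 0.14  ] [-0.8 -0.9 -5.5] [-0.03  0.03  0.04]
```

```bash
python3 -m jog '[[[-0.4,0,0,0.0005,0],[-0.4,0,0,0.0005,0],[-0.4,0,0,0.0005,0]]]'>/dev/null; python3 f.py
python3 -m jog '[[[-0.4,0,0,0.0005,0],[-0.4,0,0,0.0005,0],[-0.4,0,0,0.0005,0]]]'>/dev/null; python3 f.py
```

```text
11.7833 [0.5069 0.0895 0.1395] [ 0.1  0.1 -5. ] [-0.09  0.03  0.02]
12.0333 [0.5069 0.0895 0.139 ] [ 0.4  0.8 -5.3] [-0.03  0.05 -0.01]
```

```bash
python3 -m jog '[[[-0.4,0,0,0.0005,0],[-0.4,0,0,0.0005,0],[-0.4,0,0,0.0005,0]]]'>/dev/null; python3 f.py
python3 -m jog '[[[-0.4,0,0,0.0005,0],[-0.4,0,0,0.0005,0],[-0.4,0,0,0.0005,0]]]'>/dev/null; python3 f.py
```

```text
12.2833 [0.507  0.0895 0.1385] [-0.4  0.2 -5.3] [-0.02  0.01 -0.03]
12.5333 [0.5071 0.0896 0.1383] [ 0.  -0.3 -2.8] [-0.06  0.16 -0.03]
```

```bash
python3 -m jog '[[[-0.4,0,0,-0.001,0],[-0.4,0,0,-0.0022,0],[-0.4,0,0,-0.0022,0]]]'>/dev/null; python3 f.py
python3 -m jog '[[[-0.4,0.001,0,0,0],[-0.4,0.002,0,0,0],[-0.4,0.003,0,0,0],[-0.4,0.004,0,0,0],[-0.4,0.004,0,0,0]]]'>/dev/null; python3 f.py
python3 -m jog '[[[-0.4,0.001,0,0,0],[-0.4,0.002,0,0,0],[-0.4,0.003,0,0,0],[-0.4,0.004,0,0,0],[-0.4,0.004,0,0,0]]]'>/dev/null; python3 f.py
```

```text
12.7833 [0.507  0.0895 0.1403] [ 0.3 -0.7 -6. ] [-0.05  0.08  0.  ]
13.2 [0.5065 0.0938 0.1402] [-0.6  0.3 -5.9] [-0.08  0.05 -0.06]
13.6167 [0.5063 0.0976 0.1403] [ 0.5 -0.4 -4.3] [-0.2   0.02  0.02]
```

```bash
python3 -m jog '[[[-0.4,0.001,0,0,0],[-0.4,0.002,0,0,0],[-0.4,0.003,0,0,0],[-0.4,0.004,0,0,0],[-0.4,0.004,0,0,0]]]'>/dev/null; python3 f.py
python3 -m jog '[[[-0.4,0.001,0,0,0],[-0.4,0.002,0,0,0],[-0.4,0.002,0,0,0],[-0.4,0.002,0,0,0]]]'>/dev/null; python3 f.py
```

```text
14.0333 [0.5058 0.1016 0.1402] [-0.5 -2.  -4.2] [-0.4   0.06  0.02]
14.3667 [0.5056 0.1035 0.1402] [ 0.1 -2.2 -4.5] [-0.43  0.05 -0.01]
```

```bash
python3 -m jog '[[[-0.4,0.0005,0,0,0],[-0.4,0.001,0,0,0],[-0.4,0.001,0,0,0]]]'>/dev/null; python3 f.py
python3 -m jog '[[[-0.4,0.0005,0,0,0],[-0.4,0.001,0,0,0],[-0.4,0.001,0,0,0]]]'>/dev/null; python3 f.py
```

```text
14.6167 [0.5055 0.1044 0.1401] [-0.1 -3.4 -5.8] [-0.67 -0.02 -0.01]
14.8667 [0.5054 0.1055 0.1401] [ 0.2 -4.2 -6.8] [-0.73  0.02  0.03]
```

```bash
python3 -m jog '[[[-0.4,0.0005,0,0,0],[-0.4,0.0005,0,0,0],[-0.4,0.0005,0,0,0]]]'>/dev/null; python3 f.py
```

```text
15.1167 [0.5054 0.106  0.1402] [ 0.3 -3.4 -6.7] [-0.72  0.   -0.01]
```

```bash
python3 -m jog '[[[-0.4,0.0005,0,0,0],[-0.4,0.0005,0,0,0],[-0.4,0.0005,0,0,0]]]'>/dev/null; python3 f.py
```

```text
15.3667 [0.5053 0.1065 0.1402] [-0.  -4.7 -8.2] [-0.73  0.04 -0.02]
```

```bash
python3 -m jog '[[[-0.4,0.0005,0,0,0],[-0.4,0.0005,0,0,0],[-0.4,0.0005,0,0,0]]]'>/dev/null; python3 f.py
```

```text
15.6167 [0.5053 0.107  0.1401] [ 0.3 -4.8 -7.2] [-0.91  0.02 -0.05]
```

```bash
python3 -m jog '[[[-0.4,-0.001,0,0.001,0],[-0.4,-0.001,0,0.0025,0],[-0.4,-0.001,0,0.004,0],[-0.4,-0.001,0,0.005,0],[-0.4,-0.001,0,0.005,0]]]'>/dev/null; python3 f.py
python3 -m jog '[[[-0.4,0,0,0.001,0],[-0.4,0,0,0.002,0],[-0.4,-0.0005,0,0.0035,0],[-0.4,-0.001,0,0.005,0],[-0.4,-0.001,0,0.005,0]]]'>/dev/null; python3 f.py
```

```text
16.0333 [0.5056 0.1062 0.1351] [ 1.5 -2.4 -6.6] [-0.46 -0.2   0.08]
16.45 [0.5053 0.1049 0.1297] [ 0.9 -1.3 -6. ] [-0.37 -0.06  0.02]
```

```bash
python3 -m jog '[[[-0.4,0,0,0.0015,0],[-0.4,-0.0005,0,0.003,0],[-0.4,-0.001,0,0.0045,0],[-0.4,-0.0015,0,0.005,0],[-0.4,-0.0015,0,0.005,0]]]'>/dev/null; python3 f.py
python3 -m jog '[[[-0.4,0,0,0.001,0],[-0.4,0,0,0.002,0],[-0.4,0,0,0.003,0],[-0.4,0,0,0.003,0]]]'>/dev/null; python3 f.py
```

```text
16.8667 [0.5055 0.1034 0.1248] [ 1.  -2.9 -7.8] [-0.38 -0.09  0.02]
17.2 [0.5055 0.1037 0.122 ] [-0.2 -0.  -5.8] [-0.07  0.04  0.04]
```

The lateral force dropped to zero at about z = +2.5 mm, so the gate has snapped shut. Next I raise the bar lightly against it.

```bash
python3 -m jog '[[[-0.4,0,0,-0.0025,0],[-0.4,0,0,-0.005,0],[-0.4,0,0,-0.0075,0],[-0.4,0,0,-0.009,0],[-0.4,0,0,-0.009,0]]]'>/dev/null; python3 f.py
python3 -m jog '[[[-0.4,0,0,-0.001,0],[-0.4,0,0,-0.0015,0],[-0.4,0,0,-0.0015,0]]]'>/dev/null; python3 f.py
```

```text
17.6167 [0.506  0.1036 0.1319] [-0.2  0.6 -5.3] [-0.05  0.06  0.01]
17.8667 [0.5057 0.1035 0.1328] [-0.   0.1 -5.8] [-0.04  0.04  0.  ]
```

```bash
python3 -m jog '[[[-0.4,0,0,-0.0005,0],[-0.4,0,0,-0.001,0],[-0.4,0,0,-0.001,0]]]'>/dev/null; python3 f.py
python3 -m jog '[[[-0.4,0,0,-0.0005,0],[-0.4,0,0,-0.0005,0],[-0.4,0,0,-0.0005,0]]]'>/dev/null; python3 f.py
```

```text
18.1167 [0.5057 0.1035 0.1338] [ 0.1 -0.1 -5.1] [-0.09  0.11  0.  ]
18.3667 [0.5056 0.1035 0.1342] [ 0.6  0.5 -5.2] [-0.06 -0.    0.04]
```

```bash
python3 -m jog '[[[-0.4,0,0,-0.0005,0],[-0.4,0,0,-0.0005,0],[-0.4,0,0,-0.0005,0]]]'>/dev/null; python3 f.py
```

```text
18.6167 [0.5055 0.1036 0.1346] [-0.   0.8 -6.8] [ 0.1   0.11 -0.  ]
```

```bash
python3 -m jog '[[[-0.4,0,0,-0.0005,0],[-0.4,0,0,-0.0005,0],[-0.4,0,0,-0.0005,0]]]'>/dev/null; python3 f.py
```

```text
18.8667 [0.5053 0.1037 0.1349] [-0.6  1.5 -8.9] [ 0.2   0.02 -0.02]
```

```bash
python3 -m jog '[[[-0.4,0,0,0,0],[-0.4,0,0,0,0],[-0.4,0,0,0,0],[-0.4,0,0,0,0]]]'>/dev/null; python3 f.py
python3 -m jog '[[[-0.4,0,0,0.001,0],[-0.4,0,0,0.003,0],[-0.4,0,0,0.006,0],[-0.4,0,0,0.009,0],[-0.4,0,0,0.011,0]]]'>/dev/null
python3 -m jog '[[[-0.4,0,0,0.001,0],[-0.4,0,0,0.002,0],[-0.4,0,0,0.003,0],[-0.4,0,0,0.003,0]]]'>/dev/null;python3 f.py
python3 -m jog '[[[-0.4,0,0,0.0005,0],[-0.4,0,0,0.001,0],[-0.4,0,0,0.001,0]]]'>/dev/null; python3 f.py
```

```text
19.2 [0.5054 0.1036 0.135 ] [ -1.2   1.9 -10.1] [ 0.34  0.17 -0.01]
19.95 [0.5057 0.1035 0.1211] [ 0.4  0.2 -5.9] [-0.09  0.08 -0.01]
20.2 [0.5057 0.1035 0.1202] [ 0.2  0.3 -5.1] [-0.06  0.11  0.01]
```

```bash
python3 -m jog '[[[-0.4,0,0,0.0005,0],[-0.4,0,0,0.0005,0],[-0.4,0,0,0.0005,0]]]'>/dev/null; python3 f.py
python3 -m jog '[[[-0.4,0,0,0.0005,0],[-0.4,0,0,0.0005,0],[-0.4,0,0,0.0005,0]]]'>/dev/null; python3 f.py
```

```text
20.45 [0.5057 0.1035 0.1198] [ 0.6  0.1 -5.2] [-0.03  0.03  0.02]
20.7 [0.5058 0.1035 0.1195] [-1.3 -0.4 -1.8] [-0.1   0.15  0.  ]
```

```bash
python3 -m jog '[[[-0.4,0,0,0.0005,0],[-0.4,0,0,0.0005,0],[-0.4,0,0,0.0005,0]]]'>/dev/null; python3 f.py
```

```text
20.95 [0.5059 0.1035 0.1193] [-1.9 -1.1  2.9] [-0.06  0.45 -0.02]
```

```bash
python3 -m jog '[[[-0.4,0,0,-0.0003,0],[-0.4,0,0,-0.0003,0],[-0.4,0,0,-0.0003,0]]]'>/dev/null; python3 f.py
python3 -m jog '[[[-0.4,0,0,0,0],[-0.4,0,0,0,0],[-0.4,0,0,0,0]]]' 5 >/dev/null; python3 f.py
python3 -m jog '[[[-0.06,0,0,0,0],[-0.04,0,0,0,0],[-0.02,0,0,0,0],[0,0,0,0,0],[0.05,0,0,0,0]]]' ; python3 f.py
```

```text
21.2 [0.5059 0.1035 0.1193] [-1.9 -0.4  4.2] [-0.08  0.42  0.03]
21.45 [0.5062 0.1035 0.1192] [ 0.2 -0.6  3.7] [-0.03 -0.02  0.02]
time: 21.87
tool_pos: [0.5056, 0.1035, 0.1188]
tool_rot: [-3.141, -0.0, 1.661]
contact_force: [-0.2, -0.2, -0.5]
opening: 0.0473
grip_force: 0.0
21.8667 [0.5056 0.1035 0.1188] [-0.2 -0.2 -0.5] [-0.07  0.06  0.  ]
```

```bash
python3 -m jog '[[[0.2,0,0,0,0],[0.3,0,0,0,0],[0.3,0,0,0,0],[0.3,0,0,-0.005,0],[0.3,0,0,-0.015,0]]]'; python3 -m jog '[[[0.3,0,0,-0.02,0],[0.3,0,0,-0.05,0],[0.3,0,0,-0.08,0],[0.3,0,0,-0.1,0],[0.3,0,0,-0.1,0]]]'>/dev/null;
python3 -m jog '[[[0.3,-0.03,0,0,0],[0.3,-0.065,0,0,0],[0.3,-0.1,0,0,0],[0.3,-0.13,0,0,0],[0.3,-0.15,0,0,0]]]'
python3 -m jog '[[[0.3,0,0,0,0],[0.3,0,0,0,0],[0.3,0,0,0,0],[0.3,0,0,0,0],[0.3,0,0,0,0]]]' >/dev/null
python3 - <<'E'
from h import *
a=robot.read_camera('top')[:,:,::-1];b=robot.read_camera('scene')[:,:,::-1]
for i in range(8): b2=robot.read_camera('scene')[:,:,::-1]
print('motion',np.abs(b[80:200,300:400].astype(int)-b2[80:200,300:400]).mean(), np.abs(b[220:300].astype(int)-b2[220:300]).mean())
O=np.zeros((600,800,3),np.uint8)
O[:,:400]=cv2.resize(b2[70:220,300:400],(400,600),interpolation=cv2.INTER_CUBIC)
O[:300,400:]=cv2.resize(a[180:330,130:330],(400,300),interpolation=cv2.INTER_CUBIC)
O[300:,400:]=cv2.resize(b2,(400,300))
cv2.imwrite('pics/c7.png',cv2.convertScaleAbs(O,alpha=1.3,beta=15))
E
```

```text
time: 22.28
tool_pos: [0.5049, 0.1034, 0.1336]
tool_rot: [-3.139, -0.0, 1.661]
contact_force: [0.0, 0.3, -1.3]
opening: 0.0593
grip_force: 0.0
time: 23.12
tool_pos: [0.519, -0.0485, 0.2342]
tool_rot: [3.142, 0.001, 1.659]
contact_force: [0.3, 0.5, -0.4]
opening: 0.0596
grip_force: 0.0
motion 2.8549444444444445 0.7918294270833334
```

View pics/c7.png

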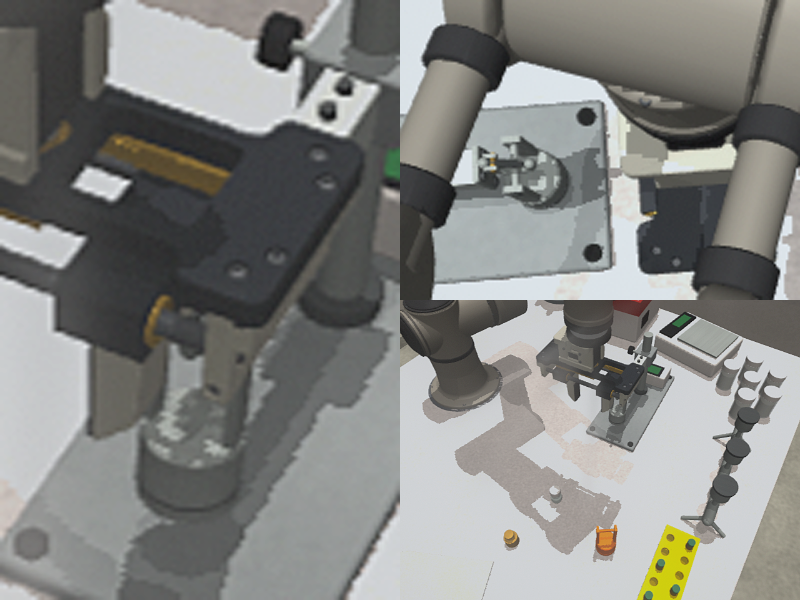

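The weight hangs on the hook (top inset, around (520,180)) and the gripper is clear. The knob and vial still stand where they were. Some swing may remain, so I'll wait and measure it.

```bash
for i in 1 2 3 4; do python3 -m jog '[[[0.3,0,0,0,0],[0.3,0,0,0,0],[0.3,0,0,0,0],[0.3,0,0,0,0],[0.3,0,0,0,0]]]' >/dev/null; done
cat > m.py <<'E'
from h import *
g=[robot.read_camera('top')[235:300,180:215].astype(int) for i in range(14)]
n=[robot.read_camera('top')[235:300,100:135].astype(int) for i in range(2)]
print([round(np.abs(x-g[0]).mean(),2) for x in g[1:]],'noise',np.abs(n[1]-n[0]).mean(),robot.observe()['time'])
E
python3 m.py
```

```text
[np.float64(0.41), np.float64(0.42), np.float64(0.4), np.float64(0.4), np.float64(0.41), np.float64(0.4), np.float64(0.4), np.float64(0.41), np.float64(0.4), np.float64(0.41), np.float64(0.41), np.float64(0.42), np.float64(0.41)] noise 0.46315018315018314 26.5
```

```bash
python3 -c "
from cell import robot
print(robot.hand_in())"
```

```text
the job is handed in; nothing more can be done
None
```

The steel check weight hangs still and free in the hook's bowl with the gate shut above it. I raised it against the gate first, at about 4–5 N, and it held. The highest scale load I measured was about 10 N. My first grasp came in too high and briefly tilted the weight on the bench before I regripped lower. The job was handed in at about 26.5 s.

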